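Draw the parts caddy from under the organiser and rack it

ROBOT

A 6-joint arm with a two-finger parallel gripper is mounted at the origin on the work surface. World frame = base frame: x ahead of the robot, y to its left, z up, the work surface at z = 0. Lengths are in m, angles in rad, forces in N, time in s.
With the tool pointing down it reaches from about 0.375 to 0.9 m from the base axis. Payload 3.1 kg.
Tool frame: the origin (TCP) lies at the very end of the fingers, on their centre line; the grasp point (between the pads) lies 19 mm behind it (grip_depth is the distance from the TCP to the grasp point, in m); z points along the fingers, y is the line along which they close (so a half turn about z gives the same grasp; the last joint's range is limited). The gripper opens to 85 mm and grips with 20 to 120 N. Pads are 22 mm wide; open, the fingers measure 114 mm over their backs; the gripper's body (76 mm by 85 mm) begins 54 mm behind the grasp point. The pads swing forward as they close: fully open they stand 13 mm farther back than shut.
Start: joints at [1.135, 0.527, 1.433, -0, 1.181, -0.178], TCP at [0.159, 0.604, 0.231] pointing down, gripper open.
Joint ranges: [-3.08, 3.08], [-0.75, 2.2], [0.22, 2.44], [-1.43, 4.57], [0, 2.65], [-2.85, 2.85]. Speed limits (rad/s): [2.79, 2.79, 3.14, 3.14, 3.14, 3.14].

INTERFACE

Orientations are given as a unit quaternion [x, y, z, w].
In Python, from station import * gives the robot as it stands.
- The arm moves only by the tool apply_moves, never from a script. Its argument "plan" is a list of rows, each a list of 7 numbers: the shift along the tool's x, y, z in m, then the turn, a rotation vector about the tool's x, y, z in rad, then the gripper command: -1 is fully open, 1 is shut, values between are in proportion. In form: [[dx, dy, dz, wx, wy, wz, jaw], ...]. A call has 1 to 8 rows; each row shifts and turns the commanded pose from where the row before left it, along the tool's axes as they then stand; what a row does not reach is not made up. A row lasts 1/8 s, in which the tool goes at most 62.5 mm and 10.7 degrees, less where a joint would pass 70% of its speed; a pose out of reach is approached as far as the arm can. A call is refused whole if a number of a shift passes 0.0625 or a number of a turn 0.188, either way. A call with a gripper value outside its range is refused whole. The fingers move at their own pace and stop on an object; "force" is the grip in N (left out, the last holds). Time passes only in rows, so rows that do not move let the fingers close. It gives the time, the measured TCP pose, the force, the opening and the grip force at its end, in the units of the state.
- sense(): the state, without advancing time (a new reading comes with each control period).
- snapshot(name): name is "scene" or "top" or "wrist"; returns the picture (480x640x3 uint8, red, green, blue); there is no depth.
- calibration(name): a dict with "camera_matrix" (3x3 intrinsics, pixels), "R" (3x3) and "t" (3): a world point X has camera coordinates R X + t; the wrist camera has in their place "mount" (4x4, takes a point from camera to tool coordinates, whose origin is the TCP and whose axes are the flange's). Camera axes: x right, y down, z forward; pixel columns grow to the right and rows downward; lengths in m; the calibration is good to about 2 mm. A picture is of the moment at which its call begins: read the wrist's pose just before it. calibration takes no time and is no camera call.
- sign_off(): hands the job in; it is judged then, once.
The state is a dict: "t": time; "q": joint angles; "qd": joint speeds; "tau": joint torques, N m; "tcp_pos": TCP position; "tool_rot": TCP orientation; "force": force on the tool from outside, world axes, zero at the start; "ft_torque": the same for the moment, N m; "finger_gap": opening from 0.0 (shut) to 1.0 (fully open); "gripper_force": force on a finger pad.
Only numpy, scipy, OpenCV 4.12 (cv2) and the standard library are available. Lean on these libraries where they do the work, as an engineer would, in place of code of your own. Each camera call takes 0.05 s, during which the arm holds its last target. There are 200 camera calls.

TASK

Slide the grey parts caddy along the desk until it is completely out from under the lip of the desk organiser, and only then lift it clear. Set it lengthways on the sloped rack and slide it down until its end rests square against the back stop, then let go. Handle it gently, without dropping or ramming it, keep it upright all the way and leave the other things on the desk where they are.

Things in the scene. Friction and masses are not known exactly. Their poses are not given: they have to be found in the camera images.
- caddy_mid (a point): Centre, half-way up (30 mm above its underside), of the grey parts caddy, and of its grip rib: 50 (x) x 12 (y) mm, rising from the tray floor to 60 mm above the underside. Axes: z up, x along the length; its -x end sticks out of the organiser at first.
- caddy: The same caddy, origin at the centre of its underside: an open tray 150 (x) x 110 (y) mm, walls 30 mm high, 4 mm thick, floor 4 mm, 0.2 to 0.42 kg. The compartment at its -x end is empty, 46 mm long between end wall and rib; the +x one holds three fixed white circuit breakers, up to 36 mm high.
- organiser: Fixed grey desk organiser, 166 wide (y), 210 deep (x). Origin: on the desk below the middle of its front face; x points into it. Its bay on the desk is 136 mm wide, 204 deep; a hanging lip across the mouth (x 0 to 4 mm) comes down to 68 mm above the desk. Above the lip the closed front rises to 150 mm, the sides to 164.
- mouth (a point): Middle of the lower edge of the organiser's lip, 68 mm above the desk, same axes as the organiser. At the start the caddy stands on the desk in the bay below it with only 38 to 50 mm of its -x end outside; its rib is wholly behind the lip and 8 mm lower than it.
- rack_bed: Sloped aluminium bed of the fixed rack. Origin: on the bed surface at the foot of the back stop's face, mid-width, 22 mm above the desk. x runs down the 12 degree slope to the stop, z square to the bed. The bed runs from x = -235 mm (upper end, 71 mm above the desk) to 0, 150 mm wide between rails that stand 18 mm above it.
- rack_roof (a point): Middle of the underside of the small roof over the last 40 mm of the bed before the stop: 48 mm above the bed (its top 53), at bed x = -20 mm; bed axes. The caddy's 30 mm walls pass below it; the rib, which ends 50 mm from the caddy's end, stays outside. The caddy does not slide down the bed by itself: it must be pushed.
- pen_cup: Bystander, loose: black round pen cup with pens in it, 72 mm across, 90 mm high (pens to 150); origin at the centre of its underside.
- stapler: Bystander, loose: black desk stapler, 130 x 34 x 56 mm; origin at the centre of its underside.
- meter: Bystander, loose: orange handheld meter lying flat, 160 x 80 x 45 mm; origin at the centre of its underside.
- mug: Bystander, loose: white mug, 82 mm across, 92 mm high; origin at the centre of its underside.
- folders: Bystander, loose: stack of folders, 290 x 220 x 56 mm; origin at the centre of its underside.
Mind the look-alikes: they are no part of the job. What is shaped like the caddy but green or yellow is not meant.

How it is judged:
On the way:
1. the caddy has been slid out along the desk, clear of the lip, without being lifted (less than 15 mm) (x of caddy_mid in the frame of organiser between -0.25 and -0.076 m and height (world z) of caddy_mid between 0.02 and 0.045 m), for 0.05 s.
At the end, for the whole second after the job is handed in: The caddy lies flat on the sloped bed (within 0.06 rad), lengthways and square to it (within 0.08 rad, either way round), between the rails, its end within 6 mm of the back stop, at rest and released (x of caddy_mid in the frame of rack_bed between -0.081 and -0.07 m and y of caddy_mid in the frame of rack_bed between -0.03 and 0.03 m and z of caddy_mid in the frame of rack_bed between 0.024 and 0.036 m and angle between the z axis of caddy_mid and the z axis of rack_bed, either way round below 0.06 rad and angle between the x axis of caddy_mid and the x axis of rack_bed, either way round below 0.08 rad and angle between caddy_mid's own z axis and vertical below 0.5 rad and linear speed of caddy below 0.01 m/s); the robot touches nothing.
It fails at once if the caddy is tipped by more than 0.6 rad (angle between caddy_mid's own z axis and vertical above 0.6 rad).
It fails at once if the caddy is rammed into the rack or the organiser (over 150 N, brief knocks of gentle contact included) (contact force between caddy and rack_bed above 150 N or contact force between caddy and organiser above 150 N).
It fails at once if the caddy is dropped or thrown on to the rack (touching it at over 0.5 m/s) (contact force between caddy and rack_bed above 1 N and linear speed of caddy above 0.5 m/s).
It fails at once if a bystander is moved by more than 25 mm (distance of any of pen_cup, stapler, meter, mug, folders from where it was at the start of the episode above 0.025 m).
It also fails if it takes over 69 s, if anything falls off the work surface, if the arm or the gripper's body presses on something with over 40 N, if the wrist force passes 120 N, or if a joint passes its speed limit or range.

## Working session

There is one attempt and no reset: what is moved stays moved. The work goes in short steps, Python scripts to look and compute and a tool call to move; the robot and the scene stay as the last step left them, time stands still between calls to the robot, and variables do not carry over. Pictures are saved under pics/ and viewed, at most 10 in all, crops included, and the job is handed in when it is done.

Besides the shell and the picture viewer there is one more tool, called by a JSON object that holds its "api" and its "payload". apply_moves: Moves the arm, as the interface text tells. Its arguments: {"type":"object","properties":{"plan":{"type":"array"},"force":{"type":"number"}},"required":["plan"]}

```bash
mkdir -p pics
python3 - <<'E'
from station import *
import cv2,numpy as np
for n in("scene","top"):
    im=snapshot(n); cv2.imwrite(f"pics/{n}0.png",im[:,:,::-1])
    c=calibration(n); print(n,{k:np.round(v,4).tolist() for k,v in c.items()})
print(np.round(calibration("wrist")["mount"],4).tolist()); print(sense())
E
```

```text
scene {'camera_matrix': [[474.0885, 0.0, 326.4938], [0.0, 474.0885, 246.046], [0.0, 0.0, 1.0]], 'R': [[-0.473, 0.8811, 0.0009], [0.7401, 0.3979, -0.5421], [-0.478, -0.2558, -0.8403]], 't': [0.2561, -0.3357, 1.787]}
top {'camera_matrix': [[577.3607, 0.0, 328.8434], [0.0, 577.3607, 241.1939], [0.0, 0.0, 1.0]], 'R': [[0.0188, -0.9997, 0.014], [-0.9879, -0.0207, -0.1535], [0.1537, -0.0109, -0.9881]], 't': [-0.038, 0.5452, 1.9679]}
[[0.0, -0.956, -0.2932, 0.0761], [1.0, -0.0001, 0.0005, -0.0001], [-0.0005, -0.2932, 0.956, -0.1429], [0.0, 0.0, 0.0, 1.0]]
{'t': 0.1, 'q': array([ 1.13549691e+00,  5.28394217e-01,  1.43382613e+00,  1.88038784e-05,
        1.18140001e+00, -1.78489746e-01]), 'qd': array([-0.00026481, -0.00174235, -0.00082534,  0.0012374 , -0.00048821,
        0.00172304]), 'tau': array([-4.75727793e-04, -4.43307817e+01, -1.78586161e+01, -3.11705462e-04,
        3.90026369e-03, -1.23881722e-05]), 'tcp_pos': array([0.15842039, 0.60389564, 0.23040204]), 'tool_rot': array([ 1.28055756e-01,  9.91766452e-01, -9.63853654e-04, -3.14572428e-04]), 'force': array([ 0.21089409, -0.25748474, -1.15407397]), 'ft_torque': array([-0.00193551, -0.03159806, -0.03414501]), 'gripper_force': 0.0, 'finger_gap': 0.9967008389798789}
```

View pics/scene0.png

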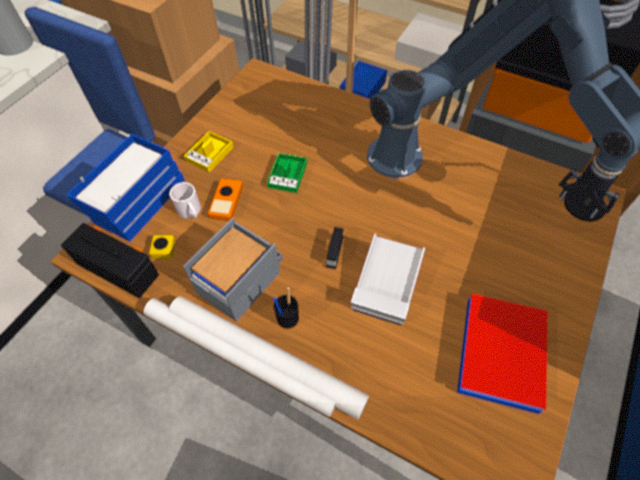

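View pics/top0.png

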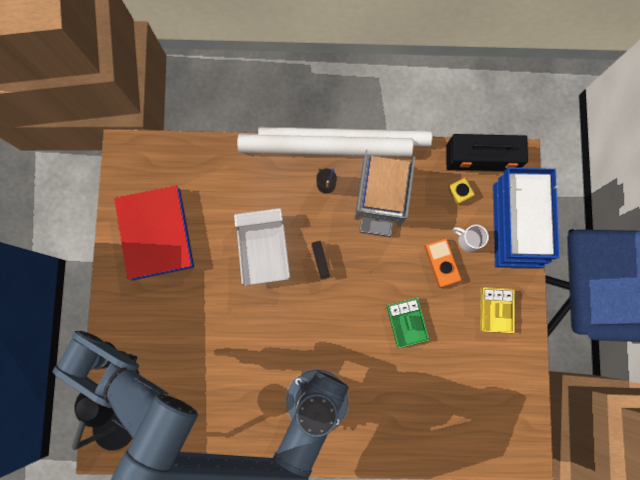

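The grey caddy end shows at top pixel (378,227), under the grey organiser at (385,190). The white and grey rack is at (262,246), with its roof and stop at the far end (258,217). The green tray (408,322) and yellow tray (498,310) are look-alikes by colour. Next I'll enlarge the area to confirm.

```bash
cat > h.py <<'E'
from station import *
import cv2,numpy as np
from scipy.spatial.transform import Rotation as Ro
def cam(n,s=None):
    c=calibration(n);K=np.array(c["camera_matrix"])
    if "mount" in c:
        M=np.array(c["mount"]);T=np.eye(4);T[:3,:3]=Ro.from_quat(s["tool_rot"]).as_matrix();T[:3,3]=s["tcp_pos"]
        W=np.linalg.inv(T@M);return K,W[:3,:3],W[:3,3]
    return K,np.array(c["R"]),np.array(c["t"])
def ray(C,p,z):
    K,R,t=C;p=np.atleast_2d(p).astype(float)
    d=(R.T@np.linalg.inv(K)@np.c_[p,np.ones(len(p))].T).T;o=-R.T@t
    return o+d*((z-o[2])/d[:,2])[:,None]
def proj(C,X):
    K,R,t=C;x=(K@(R@np.atleast_2d(X).T+t[:,None])).T;return x[:,:2]/x[:,2:]
E
python3 - <<'E'
from h import *
im=cv2.imread("pics/top0.png");c=im[145:295,225:425]
cv2.imwrite("pics/crop1.png",cv2.resize(c,None,fx=4,fy=4,interpolation=cv2.INTER_CUBIC))
C=cam("top")
for n,p,z in[("caddy_end",(378,234),.03),("org front L bottom",(358,212),.15),("rack",(262,246),.05),("stapler",(320,259),.05),("cup",(326,180),.09),("mug",(470,238),.09),("meter",(443,262),.045),("green",(408,322),.03)]:print(n,ray(C,p,z).round(3))
E
```

```text
caddy_end [[ 0.577 -0.2    0.03 ]]
org front L bottom [[ 0.629 -0.121  0.15 ]]
rack [[0.523 0.204 0.05 ]]
stapler [[0.482 0.002 0.05 ]]
cup [[ 0.752 -0.013  0.09 ]]
mug [[ 0.56  -0.508  0.09 ]]
meter [[ 0.481 -0.424  0.045]]
green [[ 0.273 -0.304  0.03 ]]
```

View pics/crop1.png

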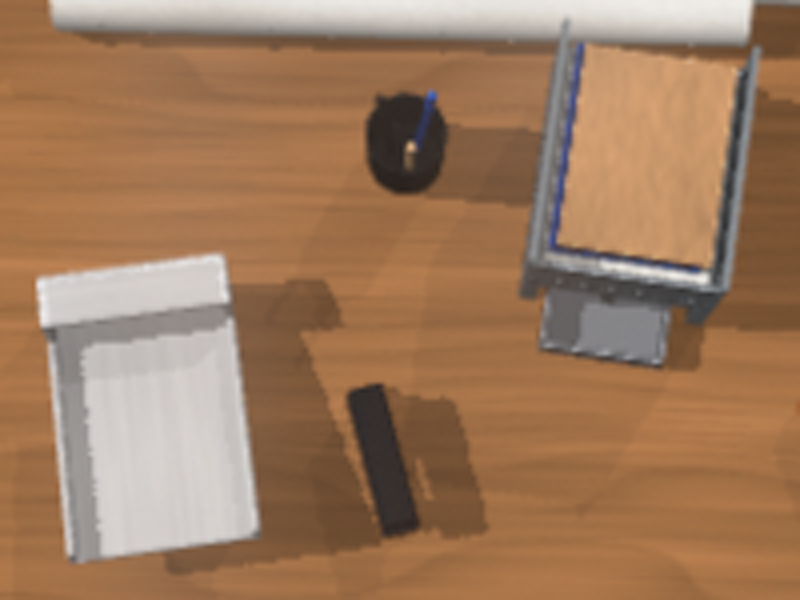

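The enlarged crop confirms the grey caddy end in front of the organiser at crop (603,325). The rack's roof is at its far end, crop (135,290), and the open upper end faces the robot. I'm moving over the rack for a close look.

{"api": "apply_moves", "payload": {"plan": [[-0.047, -0.034, -0.011, 0, 0, 0, -1], [-0.047, -0.034, -0.011, 0, 0, 0, -1], [-0.047, -0.034, -0.011, 0, 0, 0, -1], [-0.047, -0.034, -0.011, 0, 0, 0, -1], [-0.047, -0.034, -0.011, 0, 0, 0, -1], [-0.047, -0.034, -0.011, 0, 0, 0, -1], [-0.047, -0.034, -0.011, 0, 0, 0, -1], [-0.047, -0.034, -0.011, 0, 0, 0, -1]]}}

```text
t: 1.1
tcp_pos: [0.454, 0.2443, 0.3194]
tool_rot: [0.128, 0.992, -0.0, -0.0]
force: [0.6, 0.2, 0.8]
finger_gap: 0.999
gripper_force: 0.0
```

{"api": "apply_moves", "payload": {"plan": [[-0.047, -0.034, -0.011, 0, 0, 0, -1], [0, 0, 0, 0, 0, -0.185, -1], [0, 0, 0, 0, 0, -0.185, -1], [0, 0, 0, 0, 0, 0, -1], [0, 0, 0, 0, 0, 0, -1]]}}

```text
t: 1.72
tcp_pos: [0.4898, 0.2012, 0.3301]
tool_rot: [-0.055, 0.998, -0.0, -0.0]
force: [-0.4, 0.6, 0.5]
finger_gap: 1.0
gripper_force: 0.0
```

Run:
```python
from h import *
s=sense();im=snapshot("wrist");cv2.imwrite("pics/w1.png",im[:,:,::-1])
np.save("w1.npy",np.r_[s["tcp_pos"],s["tool_rot"]])
print(s["t"],s["tcp_pos"],s["tool_rot"],calibration("wrist")["camera_matrix"])
```

```text
1.725 [0.48981978 0.2012204  0.33006809] [-5.54400370e-02  9.98461971e-01 -4.31842153e-05 -3.03422900e-04] [[416.16989402   0.         318.62025875]
 [  0.         416.16989402 240.06066128]
 [  0.           0.           1.        ]]
```

View pics/w1.png

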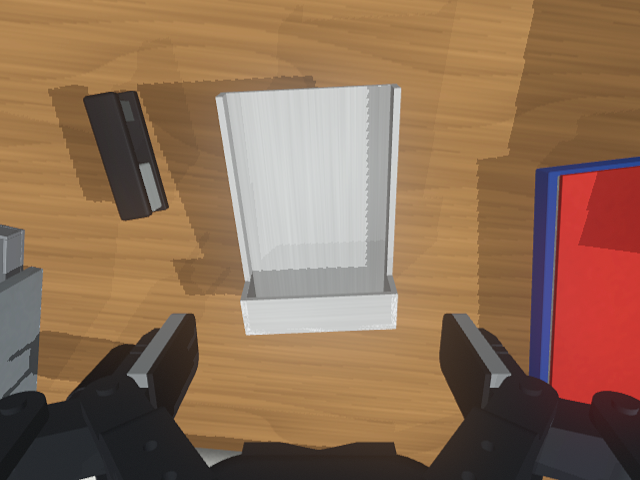

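The rack is seen from close by. Its upper end is at the top of the picture, with rail tops at (220,95) and (400,87). The roof runs from about (243,297)–(397,290) to (246,334)–(396,328), and the stapler is at (127,155). Image down is +x and image right is +y. Next I'll work out the rack frame.

Run:
```python
from h import *
im=cv2.imread("pics/w1.png");v=np.load("w1.npy");C=cam("wrist",{"tcp_pos":v[:3],"tool_rot":v[3:]})
hsv=cv2.cvtColor(im,cv2.COLOR_BGR2HSV)
m=((hsv[...,1]<45)&(hsv[...,2]>90)).astype(np.uint8);m[:,:205]=0;m[:,412:]=0;m[345:]=0
m=cv2.morphologyEx(m,cv2.MORPH_CLOSE,np.ones((9,9)))
c=max(cv2.findContours(m,0,2)[0],key=cv2.contourArea)
P=cv2.approxPolyDP(c,3,True)[:,0];print(P.tolist())
for p in P: print(p,"z.089",ray(C,p,.089)[0].round(4),"z.082",ray(C,p,.082)[0,:2].round(4),"z.074",ray(C,p,.074)[0,:2].round(4))
cv2.imwrite("pics/c2.png",cv2.resize(im[75:345,200:420],None,fx=2.2,fy=2.2,interpolation=cv2.INTER_CUBIC))
```

```text
[[396, 84], [226, 92], [216, 96], [244, 273], [240, 302], [246, 334], [395, 328], [397, 293], [392, 279], [400, 102], [400, 87]]
[396  84] z.089 [0.3833 0.2574 0.089 ] z.082 [0.3828 0.2585] z.074 [0.3821 0.2599]
[226  92] z.089 [0.4062 0.1114 0.089 ] z.082 [0.406  0.1099] z.074 [0.4059 0.1082]
[216  96] z.089 [0.4104 0.1029 0.089 ] z.082 [0.4104 0.1013] z.074 [0.4103 0.0994]
[244 273] z.089 [0.5732 0.1369 0.089 ] z.082 [0.5761 0.1358] z.074 [0.5794 0.1347]
[240 302] z.089 [0.605  0.1347 0.089 ] z.082 [0.6085 0.1336] z.074 [0.6125 0.1324]
[246 334] z.089 [0.6407 0.1429 0.089 ] z.082 [0.6448 0.142 ] z.074 [0.6495 0.1409]
[395 328] z.089 [0.6168 0.2953 0.089 ] z.082 [0.6205 0.2971] z.074 [0.6247 0.2993]
[397 293] z.089 [0.5777 0.2908 0.089 ] z.082 [0.5807 0.2926] z.074 [0.5841 0.2946]
[392 279] z.089 [0.5633 0.2834 0.089 ] z.082 [0.566 0.285] z.074 [0.5692 0.2869]
[400 102] z.089 [0.3976 0.2633 0.089 ] z.082 [0.3973 0.2646] z.074 [0.3969 0.266 ]
[400  87] z.089 [0.3854 0.2612 0.089 ] z.082 [0.3848 0.2625] z.074 [0.3842 0.2639]
```

View pics/c2.png

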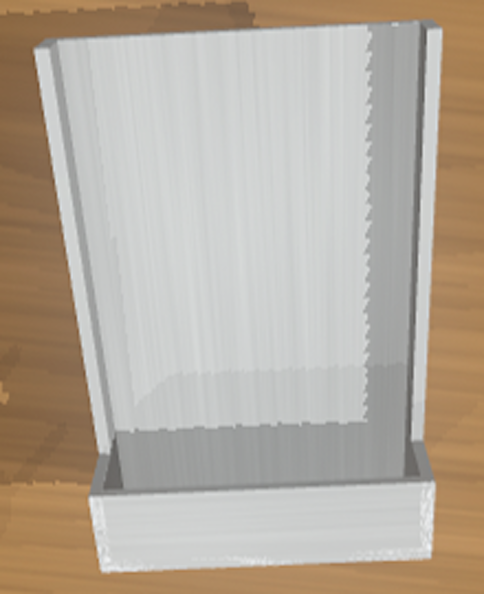

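The rack checks out: width is 160 mm over the rails, length matches and yaw is 9.05°. The bed origin is about (0.622, 0.2175, 0.022). Now I'll look at the caddy.

{"api": "apply_moves", "payload": {"plan": [[0.009, -0.055, 0, 0, 0, 0, -1], [0.009, -0.055, 0, 0, 0, 0, -1], [0.009, -0.055, 0, 0, 0, 0, -1], [0.009, -0.055, 0, 0, 0, 0, -1], [0.009, -0.055, 0, 0, 0, 0, -1], [0.009, -0.055, 0, 0, 0, 0, -1], [0.009, -0.055, 0, 0, 0, 0, -1], [0, 0, 0, 0, 0, 0, -1]]}}

```text
t: 2.78
tcp_pos: [0.4711, -0.1922, 0.3302]
tool_rot: [-0.053, 0.999, -0.001, 0.0]
force: [0.4, 1.0, 0.8]
finger_gap: 0.997
gripper_force: 0.0
```

Run:
```python
from h import *
s=sense();im=snapshot("wrist");cv2.imwrite("pics/w2.png",im[:,:,::-1])
np.save("w2.npy",np.r_[s["tcp_pos"],s["tool_rot"]])
print(s["t"],s["tcp_pos"],s["tool_rot"],s["qd"].round(3))
```

```text
2.775 [ 0.47112918 -0.19221309  0.33022673] [-5.33048061e-02  9.98578010e-01 -7.08953324e-04  2.29753110e-04] [ 0.067 -0.021  0.045  0.041  0.028  0.021]
```

View pics/w2.png

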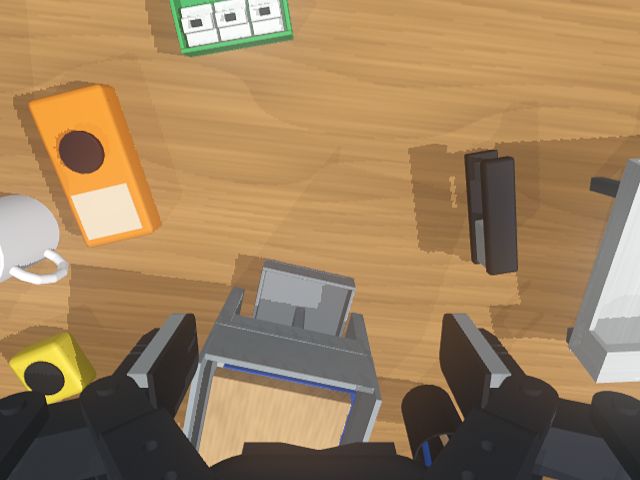

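This shows the caddy's end wall top from about (265,262) to (355,279), and the rib end at (299,318). The organiser's side feet are at about (240,290) and (360,315). The stapler (490,210), meter (95,165) and mug (25,235) are well clear. Now for the numbers.

Run:
```python
from h import *
im=cv2.imread("pics/w2.png");v=np.load("w2.npy");C=cam("wrist",{"tcp_pos":v[:3],"tool_rot":v[3:]})
cv2.imwrite("pics/c3.png",cv2.resize(im[250:400,190:390],None,fx=4,fy=4,interpolation=cv2.INTER_CUBIC))
for p in[(265,262),(355,279)]:print(p,ray(C,p,.03)[0].round(4))
for p in[(240,290),(360,315)]:print(p,ray(C,p,0)[0].round(4))
```

```text
(265, 262) [ 0.5632 -0.2432  0.03  ]
(355, 279) [ 0.5729 -0.1391  0.03  ]
(240, 290) [ 0.6145 -0.2743  0.    ]
(360, 315) [ 0.6326 -0.1223  0.    ]
```

View pics/c3.png

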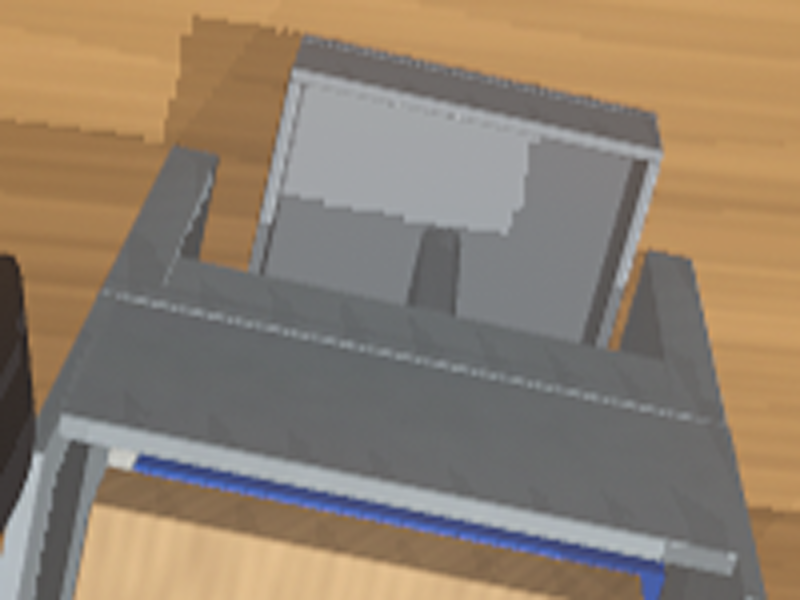

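Run:
```python
from h import *
v=np.load("w2.npy");C=cam("wrist",{"tcp_pos":v[:3],"tool_rot":v[3:]})
def seg(n,a,b,z):
    P=ray(C,[(190+a[0]/4,250+a[1]/4),(190+b[0]/4,250+b[1]/4)],z)[:,:2];d=P[1]-P[0]
    print(n,P.round(4).tolist(),"mid",P.mean(0).round(4),"len",np.linalg.norm(d).round(4),"yaw_x",np.degrees(np.arctan2(d[1],d[0])-np.pi/2).round(2))
seg("endtop",(292,75),(660,155),.03);seg("endbot",(301,38),(656,115),0)
seg("feet",(178,148),(692,258),0);seg("lip",(260,273),(605,347),.068);seg("fronttop",(62,425),(735,560),.15)
```

```text
endtop [[0.5716, -0.2449], [0.5849, -0.1375]] mid [ 0.5782 -0.1912] len 0.1082 yaw_x -7.07
endbot [[0.5713, -0.246], [0.5847, -0.1363]] mid [ 0.578  -0.1912] len 0.1106 yaw_x -6.95
feet [[0.6113, -0.2812], [0.6315, -0.1186]] mid [ 0.6214 -0.1999] len 0.1638 yaw_x -7.11
lip [[0.6145, -0.2458], [0.6269, -0.1503]] mid [ 0.6207 -0.198 ] len 0.0962 yaw_x -7.41
fronttop [[0.6123, -0.2779], [0.6313, -0.1241]] mid [ 0.6218 -0.201 ] len 0.1549 yaw_x -7.03
```

Caddy and organiser agree: widths are 110 and 164 mm, yaw is −7.05°, and 44 mm sticks out. The plan is to hook one open finger behind the end wall and drag it out. I'll turn the tool first, lowering as I go.

{"api": "apply_moves", "payload": {"plan": [[0, 0, 0.021, 0, 0, 0.18, -1], [0, 0, 0.021, 0, 0, 0.18, -1], [0, 0, 0.021, 0, 0, 0.18, -1], [0, 0, 0.021, 0, 0, 0.18, -1], [0, 0, 0.021, 0, 0, 0.18, -1], [0, 0, 0.021, 0, 0, 0.18, -1], [0, 0, 0.021, 0, 0, 0.18, -1], [0, 0, 0.021, 0, 0, 0.18, -1]]}}

```text
t: 3.82
tcp_pos: [0.4712, -0.1865, 0.1619]
tool_rot: [0.618, 0.787, 0.0, -0.0]
force: [0.0, -0.8, 0.5]
finger_gap: 0.998
gripper_force: 0.0
```

{"api": "apply_moves", "payload": {"plan": [[0, 0, 0.021, 0, 0, 0.18, -1], [0, 0, 0.021, 0, 0, 0.18, -1], [0.005, 0.024, 0, 0, 0, 0, -1], [0.005, 0.025, 0, 0, 0, 0, -1], [0.005, 0.024, 0, 0, 0, 0, -1], [0, 0, 0, 0, 0, 0, -1], [0, 0, 0, 0, 0, 0, -1]]}}

```text
t: 4.7
tcp_pos: [0.5442, -0.1806, 0.1202]
tool_rot: [0.746, 0.665, -0.0, -0.001]
force: [0.1, 0.3, 0.1]
finger_gap: 1.002
gripper_force: 0.0
```

```bash
cat > st.py <<'E'
from h import *
def tofrom(target,yaw=None):
    s=sense();R=Ro.from_quat(s["tool_rot"]).as_matrix();y=np.degrees(np.arctan2(R[1,1],R[0,1]))
    print("t",round(s["t"],2),"tcp",s["tcp_pos"].round(4),"yaw_y",y.round(2),"z",R[:,2].round(3),"F",s["force"].round(1),"gap",round(s["finger_gap"],3),"tool shift to target",(R.T@(np.array(target)-s["tcp_pos"])).round(4))
E
python3 - <<'E'
from st import *
tofrom((.5457,-.187,.002))
s=sense();cv2.imwrite("pics/w3.png",snapshot("wrist")[:,:,::-1]);np.save("w3.npy",np.r_[s["tcp_pos"],s["tool_rot"]])
E
```

```text
t 4.7 tcp [ 0.5442 -0.1806  0.1202] yaw_y -6.58 z [-0.002  0.001 -1.   ] F [0.1 0.3 0.1] gap 1.002 tool shift to target [-0.0063  0.0024  0.1182]
```

View pics/w3.png

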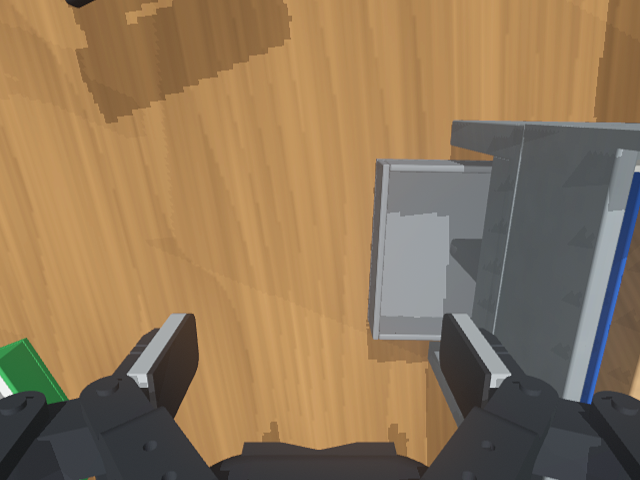

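The right finger, at (470,345), is to drop into the tray between the wall top at x≈380 px and the lip at about 490 px. I'll cross-check the wall position from this view.

Run:
```python
from st import *
v=np.load("w3.npy");C=cam("wrist",{"tcp_pos":v[:3],"tool_rot":v[3:]})
P=ray(C,[(380,162),(374,340)],.03)[:,:2];print(P.round(4),P.mean(0).round(4),np.linalg.norm(P[1]-P[0]))
P=ray(C,[(493,180),(480,300)],.068)[:,:2];print("lip",P.round(4))
R=Ro.from_quat(v[3:]).as_matrix()
for y in(.0425,.057):
  print(y, proj(C,v[:3]+R@np.array([0,y,-.013])).round(0))
```

```text
[[ 0.5822 -0.1358]
 [ 0.5705 -0.2464]] [ 0.5764 -0.1911] 0.1112984308119664
lip [[ 0.6294 -0.1453]
 [ 0.6232 -0.2065]]
0.0425 [[443. 336.]]
0.057 [[484. 336.]]
```

It agrees within 2 mm. I'm lowering the finger into the compartment.

{"api": "apply_moves", "payload": {"plan": [[-0.006, 0.002, 0.02, 0, 0, 0, -1], [0, 0, 0.025, 0, 0, 0, -1], [0, 0, 0.025, 0, 0, 0, -1], [0, 0, 0.02, 0, 0, 0, -1], [0, 0, 0.015, 0, 0, 0, -1], [0, 0, 0.01, 0, 0, 0, -1], [0, 0, 0, 0, 0, 0, -1]]}}

```text
t: 5.62
tcp_pos: [0.5461, -0.1881, 0.0049]
tool_rot: [0.747, 0.665, -0.0, -0.001]
force: [0.6, 0.5, 0.2]
finger_gap: 0.999
gripper_force: 0.0
```

Run:
```python
from st import *
tofrom((.5457,-.187,.002))
```

```text
t 5.62 tcp [ 0.5461 -0.1881  0.0049] yaw_y -6.66 z [-0.001  0.001 -1.   ] F [0.6 0.5 0.2] gap 0.999 tool shift to target [ 0.0011 -0.0005  0.0029]
```

{"api": "apply_moves", "payload": {"plan": [[0, -0.003, 0.002, 0, 0, 0, -1], [0, -0.005, 0, 0, 0, 0, -1], [0, -0.007, 0, 0, 0, 0, -1], [0, -0.009, 0, 0, 0, 0, -1], [0, -0.009, 0, 0, 0, 0, -1], [0, -0.009, 0, 0, 0, 0, -1], [0, -0.009, 0, 0, 0, 0, -1], [0, -0.009, 0, 0, 0, 0, -1]]}}

```text
t: 6.62
tcp_pos: [0.4876, -0.182, 0.0038]
tool_rot: [0.747, 0.665, 0.0, 0.002]
force: [5.0, -0.1, 3.9]
finger_gap: 1.002
gripper_force: 2.5
```

{"api": "apply_moves", "payload": {"plan": [[0, -0.01, 0, 0, 0, 0, -1], [0, -0.01, 0, 0, 0, 0, -1], [0, -0.01, 0, 0, 0, 0, -1], [0, -0.01, 0, 0, 0, 0, -1], [0, -0.01, 0, 0, 0, 0, -1], [0, -0.01, 0, 0, 0, 0, -1], [0, -0.01, 0, 0, 0, 0, -1], [0, -0.005, 0, 0, 0, 0, -1]]}}

```text
t: 7.62
tcp_pos: [0.4111, -0.1721, 0.0032]
tool_rot: [0.747, 0.665, -0.0, -0.001]
force: [3.6, -1.1, 1.5]
finger_gap: 0.998
gripper_force: 1.6
```

Run:
```python
from st import *
tofrom((.5457,-.187,.002))
s=sense();cv2.imwrite("pics/w4.png",snapshot("wrist")[:,:,::-1]);np.save("w4.npy",np.r_[s["tcp_pos"],s["tool_rot"]])
a=cv2.imread("pics/w4.png");cv2.imwrite("pics/top1.png",snapshot("top")[:,:,::-1])
b=cv2.resize(cv2.imread("pics/top1.png")[170:290,300:440],None,fx=3,fy=3)
cv2.imwrite("pics/m4.png",np.hstack([cv2.resize(a,(480,360)),b[:,-320:]]))
```

```text
t 7.62 tcp [ 0.4111 -0.1721  0.0032] yaw_y -6.66 z [-0.002  0.001 -1.   ] F [ 3.6 -1.1  1.5] gap 0.998 tool shift to target [0.0008 0.1354 0.0009]
```

View pics/m4.png

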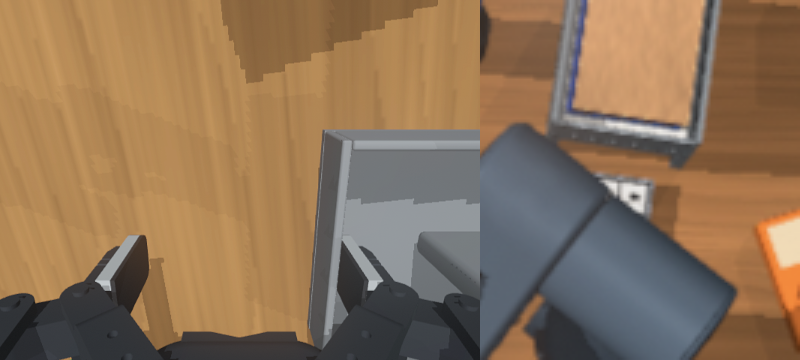

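The wrist half of the picture shows the finger hooked behind the wall at (345,260). The top half shows the breakers fully out with a gap to the organiser. I'll unhook, rise and turn, then look again.

{"api": "apply_moves", "payload": {"plan": [[0, 0.006, 0, 0, 0, 0, -1], [0, 0, -0.02, 0, 0, 0, -1], [0, 0, -0.04, 0, 0, 0, -1], [0, 0, -0.05, 0, 0, 0, -1], [0, 0, -0.03, 0, 0, -0.174, -1], [0, 0, -0.03, 0, 0, -0.174, -1], [0, 0, -0.03, 0, 0, -0.174, -1], [0, 0, -0.03, 0, 0, -0.174, -1]]}}

```text
t: 8.72
tcp_pos: [0.4173, -0.1723, 0.2338]
tool_rot: [0.473, 0.881, 0.0, -0.002]
force: [0.5, -1.5, -0.5]
finger_gap: 1.006
gripper_force: 0.0
```

{"api": "apply_moves", "payload": {"plan": [[0, 0, -0.03, 0, 0, -0.174, -1], [0, 0, -0.03, 0, 0, -0.174, -1], [0, 0, 0, 0, 0, -0.174, -1], [0, 0, 0, 0, 0, -0.174, -1], [0, 0, 0, 0, 0, -0.174, -1], [-0.03, 0, 0, 0, 0, 0, 0], [-0.03, 0, 0, 0, 0, 0, 0], [0, 0, 0, 0, 0, 0, 0]]}}

```text
t: 9.72
tcp_pos: [0.4786, -0.1803, 0.2925]
tool_rot: [0.06, 0.998, 0.001, -0.001]
force: [0.6, 0.5, 0.2]
finger_gap: 0.495
gripper_force: 0.0
```

Run:
```python
from st import *
tofrom((.5237,-.186,.028))
s=sense();cv2.imwrite("pics/w5.png",snapshot("wrist")[:,:,::-1]);np.save("w5.npy",np.r_[s["tcp_pos"],s["tool_rot"]])
```

```text
t 9.72 tcp [ 0.4786 -0.1803  0.2925] yaw_y 83.16 z [-0.002  0.001 -1.   ] F [0.6 0.5 0.2] gap 0.495 tool shift to target [-0.046  -0.0006  0.2644]
```

View pics/w5.png

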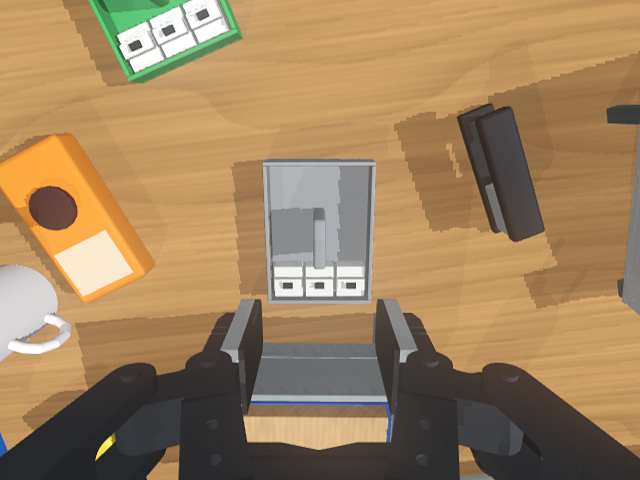

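The caddy stands clear of the organiser, with outer corners at (264,160), (376,160), (372,302) and (268,302). The rib top runs from (319,208) to (320,268).

Run:
```python
from st import *
v=np.load("w5.npy");C=cam("wrist",{"tcp_pos":v[:3],"tool_rot":v[3:]})
P=ray(C,[(264,160),(376,160),(372,302),(268,302)],.03)[:,:2]
print(P.round(4).tolist(),"c",P.mean(0).round(4),[np.linalg.norm(P[i]-P[i-1]).round(4) for i in range(4)])
a=P[[2,3]].mean(0)-P[[0,1]].mean(0);print("yaw",np.degrees(np.arctan2(a[1],a[0])).round(2))
r=ray(C,[(319,208),(320,268)],.06)[:,:2];print("rib",r.round(4).tolist(),r.mean(0).round(4))
c=P.mean(0);x=np.array([.9924,-.1228]);print("mid in organiser x",(c-np.array([.6214,-.1999]))@x)
tofrom((*c,.028))
```

```text
[[0.4398, -0.228], [0.4527, -0.121], [0.6014, -0.1371], [0.5881, -0.2472]] c [ 0.5205 -0.1833] [np.float64(0.1496), np.float64(0.1078), np.float64(0.1496), np.float64(0.111)]
yaw -6.78
rib [[0.4863, -0.1803], [0.545, -0.1864]] [ 0.5157 -0.1833]
mid in organiser x -0.10216263296946075
t 9.78 tcp [ 0.4773 -0.1798  0.2923] yaw_y 83.15 z [-0.004  0.002 -1.   ] F [-1.2  0.2 -0. ] gap 0.502 tool shift to target [-0.0444  0.0013  0.2642]
```

Clear by 102 mm, so the slide-out condition is met. I'm going down onto the rib, 5 mm towards the breaker end for balance.

{"api": "apply_moves", "payload": {"plan": [[-0.025, 0.001, 0.04, 0, 0, 0, 0], [-0.024, 0, 0.05, 0, 0, 0, 0], [0, 0, 0.05, 0, 0, 0, 0], [0, 0, 0.05, 0, 0, 0, 0], [0, 0, 0.035, 0, 0, 0, 0], [0, 0, 0.025, 0, 0, 0, 0], [0, 0, 0.013, 0, 0, 0, 0], [0, 0, 0, 0, 0, 0, 0]]}}

```text
t: 10.78
tcp_pos: [0.5256, -0.185, 0.0299]
tool_rot: [0.06, 0.998, 0.001, -0.001]
force: [1.0, 0.2, 0.5]
finger_gap: 0.501
gripper_force: 0.0
```

{"api": "apply_moves", "payload": {"plan": [[0, 0, 0, 0, 0, 0, 0.3], [0, 0, 0, 0, 0, 0, 0.6], [0, 0, 0, 0, 0, 0, 1], [0, 0, 0, 0, 0, 0, 1], [0, 0, 0, 0, 0, 0, 1], [0, 0, 0, 0, 0, 0, 1]], "force": 45}}

```text
t: 11.52
tcp_pos: [0.5273, -0.1857, 0.0315]
tool_rot: [0.06, 0.998, -0.0, 0.001]
force: [-0.4, 0.8, 6.7]
finger_gap: 0.131
gripper_force: 45.4
```

Run:
```python
from st import *
tofrom((.5205,-.1833,.028)); print(sense()["gripper_force"])
```

```text
t 11.53 tcp [ 0.5273 -0.1857  0.0315] yaw_y 83.07 z [ 0.002 -0.001 -1.   ] F [-0.4  0.8  6.7] gap 0.131 tool shift to target [0.0071 0.0016 0.0035]
45.382786989212036
```

The rib is held (opening 11 mm, 45 N). Lifting straight up.

{"api": "apply_moves", "payload": {"plan": [[0, 0, -0.006, 0, 0, 0, 1], [0, 0, -0.014, 0, 0, 0, 1], [0, 0, -0.02, 0, 0, 0, 1], [0, 0, -0.025, 0, 0, 0, 1], [0, 0, -0.03, 0, 0, 0, 1], [0, 0, -0.03, 0, 0, 0, 1], [0, 0, -0.02, 0, 0, 0, 1], [0, 0, 0, 0, 0, 0, 1]]}}

```text
t: 12.52
tcp_pos: [0.5275, -0.186, 0.1773]
tool_rot: [0.06, 0.998, -0.001, 0.002]
force: [-0.3, 0.2, -4.1]
finger_gap: 0.135
gripper_force: 44.2
```

```bash
cat >> st.py <<'E'
ps=np.radians(9.05);a=np.radians(12);O=np.array([.622,.2175,.022])
B=np.array([[np.cos(a)*np.cos(ps),-np.sin(ps),np.sin(a)*np.cos(ps)],[np.cos(a)*np.sin(ps),np.cos(ps),np.sin(a)*np.sin(ps)],[-np.sin(a),0,np.cos(a)]])
RT=B@np.diag([-1,1,-1.])
def bed():
    s=sense();R=Ro.from_quat(s["tool_rot"]).as_matrix();p=B.T@(s["tcp_pos"]-O)
    print("t",round(s["t"],2),"TCP in bed",p.round(4),"rotvec tool->target",Ro.from_matrix(R.T@RT).as_rotvec().round(4),"F bed",(B.T@s["force"]).round(1),"Fz",s["force"][2].round(1),"tau",s["ft_torque"].round(2),"gap",round(s["finger_gap"],3))
    return s,R
E
python3 - <<'E'
from st import *
s,R=bed();g=O+B@np.array([-.1285,0,.0315+.04]);print(g.round(4),"world shift",(g-s["tcp_pos"]).round(4),"tool",(R.T@(g-s["tcp_pos"])).round(4))
a=cv2.imread("pics/w5.png");cv2.imwrite("pics/w6.png",snapshot("wrist")[:,:,::-1])
E
```

```text
t 12.53 TCP in bed [-0.1856 -0.3836  0.1193] rotvec tool->target [ 0.0269  0.2116 -0.2779] F bed [ 0.6  0.2 -4. ] Fz -4.1 tau [ 0.01 -0.01  0.03] gap 0.135
[0.5126 0.2001 0.1187] world shift [-0.015   0.386  -0.0586] tool [0.0616 0.3815 0.0577]
```

View pics/w6.png

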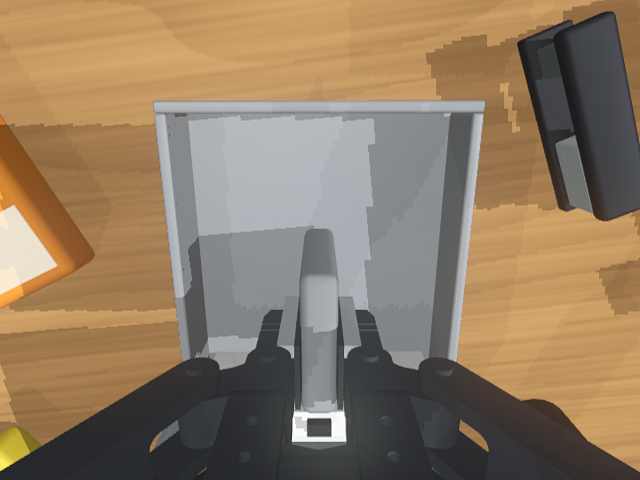

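The caddy hangs level and square in the gripper, its end wall row being flat at about 102 px. Carrying it over the rack, then turning and tilting to the slope.

{"api": "apply_moves", "payload": {"plan": [[0.004, 0.025, 0, 0, 0, 0, 1], [0.008, 0.05, 0, 0, 0, 0, 1], [0.008, 0.052, 0, 0, 0, 0, 1], [0.009, 0.054, 0, 0, 0, 0, 1], [0.009, 0.054, 0, 0, 0, 0, 1], [0.009, 0.054, 0, 0, 0, 0, 1], [0.008, 0.052, 0, 0, 0, 0, 1], [0.006, 0.04, 0, 0, 0, 0, 1]]}}

```text
t: 13.58
tcp_pos: [0.5105, 0.202, 0.1738]
tool_rot: [0.06, 0.998, -0.0, -0.002]
force: [0.1, -0.9, -3.3]
finger_gap: 0.132
gripper_force: 44.4
```

{"api": "apply_moves", "payload": {"plan": [[0, 0, 0, 0, 0, -0.09, 1], [0, 0, 0, 0, 0, -0.1, 1], [0, 0, 0, 0, 0, -0.09, 1], [0, 0, 0, 0, 0.07, 0, 1], [0, 0, 0, 0, 0.07, 0, 1], [0, 0, 0, 0, 0.07, 0, 1], [0, 0, 0, 0, 0, 0, 1], [0, 0, 0, 0, 0, 0, 1]]}}

```text
t: 14.58
tcp_pos: [0.5111, 0.1999, 0.1744]
tool_rot: [-0.079, 0.991, -0.008, -0.105]
force: [0.4, 0.5, -3.3]
finger_gap: 0.136
gripper_force: 44.9
```

Run:
```python
from st import *
s,R=bed()
v=np.r_[s["tcp_pos"],s["tool_rot"]];im=snapshot("wrist");cv2.imwrite("pics/w7.png",im[:,:,::-1]);np.save("w7.npy",v)
```

```text
t 14.57 TCP in bed [-1.415e-01  1.000e-04  1.257e-01] rotvec tool->target [-0.0003 -0.0021  0.0012] F bed [ 1.1  0.4 -3.1] Fz -3.3 tau [ 0.05 -0.16  0.02] gap 0.136
```

{"api": "apply_moves", "payload": {"plan": [[0, 0, 0.02, 0, 0, 0, 1], [0, 0, 0.025, 0, 0, 0, 1], [0, 0, 0.02, 0, 0, 0, 1], [0, 0, 0.012, 0, 0, 0, 1], [0, 0, 0.006, 0, 0, 0, 1], [0, 0, 0, 0, 0, 0, 1]]}}

```text
t: 15.38
tcp_pos: [0.4951, 0.1974, 0.0942]
tool_rot: [-0.079, 0.991, -0.008, -0.104]
force: [0.1, 1.0, -3.8]
finger_gap: 0.134
gripper_force: 44.9
```

Run:
```python
from st import *
s,R=bed()
```

```text
t 15.38 TCP in bed [-1.407e-01  1.000e-04  4.390e-02] rotvec tool->target [-0.0003 -0.0003  0.0012] F bed [ 1.1  1.  -3.7] Fz -3.8 tau [ 0.05 -0.28 -0.  ] gap 0.134
```

Underside is about 12 mm above the bed, so I'm easing it down.

{"api": "apply_moves", "payload": {"plan": [[0, 0, 0.004, 0, 0, 0, 1], [0, 0, 0.003, 0, 0, 0, 1], [0, 0, 0.002, 0, 0, 0, 1], [0, 0, 0, 0, 0, 0, 1]]}}

```text
t: 15.88
tcp_pos: [0.4931, 0.197, 0.0852]
tool_rot: [-0.079, 0.991, -0.008, -0.105]
force: [0.1, -0.8, -3.5]
finger_gap: 0.13
gripper_force: 44.9
```

{"api": "apply_moves", "payload": {"plan": [[0, 0, 0.0015, 0, 0, 0, 1], [0, 0, 0, 0, 0, 0, 1]]}}

```text
t: 16.12
tcp_pos: [0.4928, 0.197, 0.0838]
tool_rot: [-0.079, 0.991, -0.008, -0.105]
force: [-0.5, -0.3, -3.5]
finger_gap: 0.133
gripper_force: 44.9
```

{"api": "apply_moves", "payload": {"plan": [[0, 0, 0.0015, 0, 0, 0, 1], [0, 0, 0, 0, 0, 0, 1]]}}

```text
t: 16.38
tcp_pos: [0.4927, 0.1969, 0.0824]
tool_rot: [-0.079, 0.991, -0.008, -0.104]
force: [0.5, -0.3, -3.3]
finger_gap: 0.132
gripper_force: 44.9
```

Run:
```python
from st import *
s,R=bed()
```

```text
t 16.38 TCP in bed [-0.1406  0.      0.0319] rotvec tool->target [-0.0003 -0.0002  0.0012] F bed [ 1.1 -0.3 -3.1] Fz -3.3 tau [ 0.07 -0.26 -0.01] gap 0.132
```

{"api": "apply_moves", "payload": {"plan": [[0, 0, 0.0015, 0, 0, 0, 1], [0, 0, 0, 0, 0, 0, 1]]}}

```text
t: 16.62
tcp_pos: [0.4926, 0.1969, 0.0823]
tool_rot: [-0.079, 0.991, -0.008, -0.104]
force: [-0.2, 0.7, 4.9]
finger_gap: 0.131
gripper_force: 46.2
```

{"api": "apply_moves", "payload": {"plan": [[0, 0, 0.0015, 0, 0, 0, 1], [0, 0, 0, 0, 0, 0, 1]]}}

```text
t: 16.88
tcp_pos: [0.4926, 0.1969, 0.0823]
tool_rot: [-0.079, 0.991, -0.008, -0.104]
force: [-0.7, -0.1, 14.0]
finger_gap: 0.131
gripper_force: 47.4
```

Run:
```python
from st import *
s,R=bed()
```

```text
t 16.88 TCP in bed [-0.1406  0.      0.0317] rotvec tool->target [-0.0003  0.0011  0.0013] F bed [-3.6  0.  13.6] Fz 14.0 tau [-0.07  0.47 -0.04] gap 0.131
```

There is contact with the bed at the expected height. I'll ease off slightly and slide down the bed towards the stop.

{"api": "apply_moves", "payload": {"plan": [[0, 0, -0.0015, 0, 0, 0, 1], [-0.004, 0, 0, 0, 0, 0, 1], [-0.007, 0, 0, 0, 0, 0, 1], [-0.008, 0, 0, 0, 0, 0, 1], [-0.008, 0, 0, 0, 0, 0, 1], [-0.008, 0, 0, 0, 0, 0, 1], [-0.008, 0, 0, 0, 0, 0, 1], [-0.006, 0, 0, 0, 0, 0, 1]]}}

```text
t: 17.88
tcp_pos: [0.5377, 0.2043, 0.0726]
tool_rot: [-0.079, 0.991, -0.009, -0.107]
force: [-6.1, -0.7, 12.9]
finger_gap: 0.127
gripper_force: 46.9
```

{"api": "apply_moves", "payload": {"plan": [[-0.004, 0, 0, 0, 0, 0, 1], [-0.003, 0, 0, 0, 0, 0, 1], [-0.002, 0, 0, 0, 0, 0, 1], [0, 0, 0, 0, 0, 0, 1]]}}

```text
t: 18.38
tcp_pos: [0.5466, 0.2058, 0.0706]
tool_rot: [-0.079, 0.991, -0.008, -0.106]
force: [-5.3, -0.6, 10.1]
finger_gap: 0.129
gripper_force: 46.8
```

Run:
```python
from st import *
s,R=bed()
```

```text
t 18.38 TCP in bed [-0.0847  0.0003  0.0317] rotvec tool->target [-0.0003 -0.0043  0.0015] F bed [-7.4  0.3  8.8] Fz 10.1 tau [-0.12  0.68  0.07] gap 0.129
```

{"api": "apply_moves", "payload": {"plan": [[-0.003, 0, 0, 0, 0, 0, 1], [-0.003, 0, 0, 0, 0, 0, 1], [-0.002, 0, 0, 0, 0, 0, 1], [-0.002, 0, 0, 0, 0, 0, 1], [0, 0, 0, 0, 0, 0, 1]]}}

```text
t: 19.0
tcp_pos: [0.5564, 0.2073, 0.0685]
tool_rot: [-0.079, 0.991, -0.008, -0.106]
force: [-5.1, -0.9, 10.6]
finger_gap: 0.13
gripper_force: 46.8
```

{"api": "apply_moves", "payload": {"plan": [[-0.0015, 0, 0, 0, 0, 0, 1], [0, 0, 0, 0, 0, 0, 1]]}}

```text
t: 19.25
tcp_pos: [0.5577, 0.2076, 0.0683]
tool_rot: [-0.079, 0.991, -0.009, -0.106]
force: [-4.9, -0.7, 9.9]
finger_gap: 0.133
gripper_force: 46.8
```

{"api": "apply_moves", "payload": {"plan": [[-0.0015, 0, 0, 0, 0, 0, 1], [0, 0, 0, 0, 0, 0, 1]]}}

```text
t: 19.5
tcp_pos: [0.5592, 0.2078, 0.0679]
tool_rot: [-0.079, 0.991, -0.008, -0.106]
force: [-4.7, -1.3, 10.4]
finger_gap: 0.13
gripper_force: 46.8
```

Run:
```python
from st import *
s,R=bed()
```

```text
t 19.5 TCP in bed [-0.0717  0.0003  0.0317] rotvec tool->target [-0.0003 -0.0043  0.0015] F bed [-6.9 -0.5  9.2] Fz 10.4 tau [-0.15  0.66  0.02] gap 0.13
```

Nearly there, so I'm creeping on until the push force rises.

{"api": "apply_moves", "payload": {"plan": [[-0.0015, 0, 0, 0, 0, 0, 1], [0, 0, 0, 0, 0, 0, 1]]}}

```text
t: 19.75
tcp_pos: [0.5606, 0.208, 0.0676]
tool_rot: [-0.079, 0.991, -0.008, -0.106]
force: [-5.5, -0.8, 10.9]
finger_gap: 0.132
gripper_force: 46.8
```

{"api": "apply_moves", "payload": {"plan": [[-0.0015, 0, 0, 0, 0, 0, 1], [0, 0, 0, 0, 0, 0, 1]]}}

```text
t: 20.0
tcp_pos: [0.5606, 0.2081, 0.0676]
tool_rot: [-0.079, 0.991, -0.009, -0.108]
force: [-7.4, -1.4, 13.7]
finger_gap: 0.13
gripper_force: 47.1
```

Run:
```python
from st import *
s,R=bed()
```

```text
t 20.0 TCP in bed [-0.0703  0.0004  0.0317] rotvec tool->target [-0.0004 -0.0077  0.0015] F bed [-10.2  -0.2  11.8] Fz 13.7 tau [-0.23  1.   -0.07] gap 0.13
```

{"api": "apply_moves", "payload": {"plan": [[-0.0015, 0, 0, 0, 0, 0, 1], [0, 0, 0, 0, 0, 0, 1]]}}

```text
t: 20.25
tcp_pos: [0.5606, 0.2082, 0.0676]
tool_rot: [-0.079, 0.991, -0.009, -0.11]
force: [-10.1, -2.0, 15.3]
finger_gap: 0.134
gripper_force: 47.5
```

Run:
```python
from st import *
s,R=bed()
```

```text
t 20.25 TCP in bed [-0.0702  0.0005  0.0317] rotvec tool->target [-0.0003 -0.0109  0.0015] F bed [-13.3  -0.3  12.8] Fz 15.3 tau [-0.2   1.44 -0.07] gap 0.134
```

It's seated: position is fixed while the force rises gently. I'll relieve the preload, open up, retreat and check.

{"api": "apply_moves", "payload": {"plan": [[0.0025, 0, -0.001, 0, 0, 0, 1], [0, 0, 0, 0, 0, 0, 1], [0, 0, 0, 0, 0, 0, 0.5], [0, 0, 0, 0, 0, 0, 0.2], [0, 0, 0, 0, 0, 0, 0.1], [0, 0, 0, 0, 0, 0, 0.1]]}}

```text
t: 21.0
tcp_pos: [0.5632, 0.2082, 0.0665]
tool_rot: [-0.079, 0.991, -0.008, -0.104]
force: [0.1, 0.6, -0.7]
finger_gap: 0.45
gripper_force: 0.0
```

{"api": "apply_moves", "payload": {"plan": [[0, 0, -0.01, 0, 0, 0, 0.1], [0, 0, -0.02, 0, 0, 0, 0.1], [0, 0, -0.04, 0, 0, 0, 0.1], [0, 0, -0.05, 0, 0, 0, 0.1], [0, 0, -0.05, 0, 0, 0, 0.1], [0.03, 0, -0.04, 0, 0, 0, 0.1], [0.02, 0, -0.02, 0, 0, 0, 0.1], [0, 0, 0, 0, 0, 0, 0.1]]}}

```text
t: 22.0
tcp_pos: [0.5625, 0.2084, 0.3052]
tool_rot: [-0.079, 0.992, -0.008, -0.101]
force: [0.5, 1.8, -0.9]
finger_gap: 0.452
gripper_force: 0.0
```

Run:
```python
from st import *
s,R=bed()
C=cam("wrist",s);im=snapshot("wrist");cv2.imwrite("pics/w8.png",im[:,:,::-1])
# rectify the plane at wall-top height (30 mm above bed): project bed-frame line x, y, sample intensities
def px(x,y,z=.03): return proj(C,O+B@np.array([x,y,z]))[0]
g=cv2.cvtColor(im,cv2.COLOR_RGB2GRAY).astype(np.float32)
xs=np.arange(-.17,-.13,.001);
for y in(-.04,0.03,.04):
    P=np.array([px(x,y) for x in xs],np.float32);v=cv2.remap(g,P[None,:,0],P[None,:,1],1)[0];print(y,P[0].round(),v.round().astype(int).tolist())
ys=np.arange(-.075,.0751,.0025)
for x in(-.14,-.11):
    P=np.array([px(x,y) for y in ys],np.float32);v=cv2.remap(g,P[None,:,0],P[None,:,1],1)[0];print(x,P[0].round(),v.round().astype(int).tolist())
```

```text
t 22.0 TCP in bed [-0.1178  0.0003  0.2645] rotvec tool->target [-0.0002  0.0055  0.0015] F bed [ 0.9  1.7 -0.7] Fz -0.9 tau [ 0.08 -0.08  0.05] gap 0.452
-0.04 [272. 139.] [218, 219, 218, 218, 218, 218, 218, 219, 214, 209, 209, 209, 209, 209, 210, 189, 154, 124, 106, 108, 139, 167, 163, 152, 151, 156, 155, 155, 154, 155, 154, 154, 154, 154, 154, 154, 154, 153, 153, 153, 153]
0.03 [352. 139.] [214, 209, 209, 209, 210, 210, 210, 209, 209, 209, 209, 209, 209, 209, 207, 187, 162, 122, 104, 103, 137, 167, 163, 152, 136, 131, 131, 130, 131, 131, 131, 130, 129, 125, 123, 122, 121, 122, 121, 122, 121]
0.04 [363. 139.] [210, 210, 211, 210, 210, 210, 209, 209, 209, 209, 209, 209, 209, 209, 208, 210, 199, 131, 103, 103, 137, 166, 163, 152, 136, 130, 131, 130, 129, 130, 129, 127, 125, 122, 121, 121, 121, 121, 121, 121, 120]
-0.14 [235. 173.] [214, 189, 102, 162, 164, 163, 164, 159, 174, 160, 147, 120, 155, 154, 154, 154, 154, 154, 162, 162, 162, 162, 162, 162, 162, 162, 162, 162, 162, 162, 161, 161, 161, 161, 161, 161, 160, 161, 152, 141, 130, 130, 131, 130, 130, 129, 129, 129, 129, 130, 93, 127, 170, 164, 164, 166, 164, 164, 121, 148, 215]
-0.11 [236. 206.] [212, 191, 96, 160, 163, 163, 160, 162, 170, 154, 146, 120, 151, 151, 152, 151, 151, 151, 152, 159, 158, 158, 159, 158, 159, 158, 158, 158, 158, 158, 157, 152, 151, 151, 151, 150, 151, 151, 151, 125, 118, 118, 118, 118, 118, 118, 118, 126, 125, 126, 88, 118, 169, 159, 159, 160, 160, 160, 120, 133, 212]
```

The end wall's outer edge is at bed x = −0.150 on both sides. That puts the centre at −0.075, square, and the side walls are at ±0.055 between the rails. The robot is clear, so I'm handing in.

```bash
python3 -c "
from station import *
print(sign_off())"
```

```text
the job is handed in; nothing more can be done
None
```

The grey caddy was slid out from under the lip, lifted and set on the rack; at hand-in it measured square against the back stop and released, at about 22 s with no result shown yet. I viewed 11 pictures, one over the limit of 10.

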